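Seam check of a re-bonded flow chamber

TASK

The lid of the flow chamber in the fixture has been re-bonded between the green and the red dot; check that stretch of seam by touch (the lid may sit a little askew). Make sure the toggle clamp is shut on the chamber (it may have been left open, half open or shut), then take the ball-tipped probe from its rest and run its tip in the seam from the green dot round the corner to the red dot, in one slow pass (about 2 cm/s), never lifting out of the seam on the way and pressing only lightly (2 to 4 N). Lay the probe back in its rest, leave the chamber clamped and the things around undisturbed.

Things in the scene. Friction and masses are not known exactly. Their poses are not given: they have to be found in the camera images.
- fixture: grey base plate, 150 (x) by 250 (y) by 14 mm thick (y from -120 to +130), screwed to the bench; origin on its underside, z up. Eight low dowels (top at z = 27) locate the chamber; the toggle clamp stands on its +y part, arm along -y, handle along +y. Fixed; yaw varies.
- clamp: steel toggle clamp on the +y part of the fixture; origin and axes of fixture, whatever its state. All in the plane x = 0: hold-down bar along -y to a sprung rubber foot over the lid at y = -30 (bar and foot no higher than z = 92 when shut), handle to +y. How far it is open at the start is not told: look or feel. Shut, the foot presses the lid with about 12 N; it lifts by up to 44 degrees.
- clamp_pivot (a point): pivot of the clamp's handle, 70 mm above the bench, axes of the fixture. Shut, the handle points level to +y; open, it stands up by as much as 1.1 rad about this pivot (end up, still leaning to +y). It stays at any angle and drives the bar through a dead centre: about 3 to 7 N near its end presses it down level, where it meets a rigid stop. It cannot be pressed too far.
- clamp_grip_shut (a point): top of the handle's round black grip (17 mm thick, from 34 to 113 mm from the pivot), 90 mm from the pivot, where it is when the clamp is shut: 86.5 mm above the bench; axes of the fixture. Fixed point, does not move with the handle
- chamber: flow chamber, aluminium housing 100 (x) by 140 (y) by 36 mm high with a grey lid let into its top. Its seam edge may sit up to 1.5 mm high or low, unevenly: not told. Located by dowels at (0, -50, 14) mm in the fixture; origin under its centre, top face z = 36 mm. To check: the seam from the green dot (+28, -55) along the right side (-y) towards -x, round the corner, along the near side (-x) to +y, to the red dot (-38, +38).
- seam_arc (a point): centre of the seam's corner arc (centre-line radius 14 mm), at (-24, -41, 36) mm in the chamber; the near stretch is the line x = -38 mm, the right one y = -55 mm. The seam is the rounded valley between two edges of 5 mm radius that all but touch: 10 mm wide on top, 5 mm deep. The ball seats on both edges, its centre 1.2 mm above the top face; they pinch it with about 1.4 times the downward force.
- seam_start (a point): point on the chamber's seam, beside the green dot: the centre of the probe's ball when seated there if the lid were level; axes of the chamber
- seam_right (a point): point on the chamber's seam, 26 mm further, on the right side: the centre of the probe's ball when seated there if the lid were level; axes of the chamber
- seam_near (a point): point on the chamber's seam, on the near side, 21 mm after the corner: the centre of the probe's ball when seated there if the lid were level; axes of the chamber
- seam_left (a point): point on the chamber's seam, on the near side, 18 mm before the red dot: the centre of the probe's ball when seated there if the lid were level; axes of the chamber
- seam_mid (a point): point on the chamber's seam, half-way along the near side: the centre of the probe's ball when seated there if the lid were level; axes of the chamber
- seam_turn (a point): point on the chamber's seam, where the corner ends and the near side begins: the centre of the probe's ball when seated there if the lid were level; axes of the chamber
- seam_corner (a point): point on the chamber's seam, middle of the corner: the centre of the probe's ball when seated there if the lid were level; axes of the chamber
- seam_side (a point): point on the chamber's seam, where the right side ends and the corner begins: the centre of the probe's ball when seated there if the lid were level; axes of the chamber
- seam_end (a point): point on the chamber's seam, beside the red dot: the centre of the probe's ball when seated there if the lid were level; axes of the chamber
- probe: ball-tipped seam probe, 138 mm long; origin at the centre of its square handle (10 by 10 mm, 80 mm long, x from -40 to +40 mm), x along it to the tip; blue end cap at -x; cone to 54 mm, thin stem of 3 mm diameter, steel ball of 6 mm diameter centred at x = +86 mm. 40 to 65 g. Rigid.
- probe_tip (a point): centre of the probe's ball
- probe_rest: black rest, base 96 (x) by 46 (y) by 8 mm, fixed to the bench; origin on its underside, the probe lies along its x, tip to +x. Two forks at x = +-33 mm, 6 mm thick, with notches 13 mm wide, flared at the top; top of the forks about z = 45 mm. Between the forks (x from -30 to +30) the handle is free for fingers down to the base.
- probe_rest_seat (a point): where the centre of the probe's handle lies when it is in the rest: 34 mm above the bench, midway between the forks; axes of the rest
- dropper_bottle: brown dropper bottle, 29 mm wide, 86 mm high, standing; origin under its centre; bystander
- petri_dish: petri dish with tan medium, 63 mm wide, 16 mm high; origin under its centre; bystander
- tape_roll: white tape roll, 56 mm wide, 12 mm high, lying flat; origin under its centre; bystander
Things that resemble listed ones, but are neither listed nor needed, are in the scene too. What is shaped like the probe but turquoise is not meant.

How it is judged:
On the way, in this order (a step that is already met when the one before it is completed fails the run):
1. with the clamp shut on the chamber, the probe's ball lies in the seam at the green dot, in light contact (horizontal distance between probe_tip and seam_start below 0.005 m and z of probe_tip in the frame of chamber below 0.0385 m and contact force between probe and chamber above 0.5 N and contact force between clamp and chamber above 8 N), for 0.04 s.
2. still in the seam, the ball passes the middle of the right side (horizontal distance between probe_tip and seam_right below 0.005 m and z of probe_tip in the frame of chamber below 0.0385 m and contact force between probe and chamber above 0.5 N and contact force between clamp and chamber above 8 N), for 0.04 s.
3. it reaches the end of the right side (horizontal distance between probe_tip and seam_side below 0.005 m and z of probe_tip in the frame of chamber below 0.0385 m and contact force between probe and chamber above 0.5 N and contact force between clamp and chamber above 8 N), for 0.04 s.
4. it is in the middle of the corner (horizontal distance between probe_tip and seam_corner below 0.005 m and z of probe_tip in the frame of chamber below 0.0385 m and contact force between probe and chamber above 0.5 N and contact force between clamp and chamber above 8 N), for 0.04 s.
5. it leaves the corner along the near side (horizontal distance between probe_tip and seam_turn below 0.005 m and z of probe_tip in the frame of chamber below 0.0385 m and contact force between probe and chamber above 0.5 N and contact force between clamp and chamber above 8 N), for 0.04 s.
6. it goes on along the near side (horizontal distance between probe_tip and seam_near below 0.005 m and z of probe_tip in the frame of chamber below 0.0385 m and contact force between probe and chamber above 0.5 N and contact force between clamp and chamber above 8 N), for 0.04 s.
7. it passes the middle of the near side (horizontal distance between probe_tip and seam_mid below 0.005 m and z of probe_tip in the frame of chamber below 0.0385 m and contact force between probe and chamber above 0.5 N and contact force between clamp and chamber above 8 N), for 0.04 s.
8. it comes near the red dot (horizontal distance between probe_tip and seam_left below 0.005 m and z of probe_tip in the frame of chamber below 0.0385 m and contact force between probe and chamber above 0.5 N and contact force between clamp and chamber above 8 N), for 0.04 s.
9. it reaches the red dot (horizontal distance between probe_tip and seam_end below 0.005 m and z of probe_tip in the frame of chamber below 0.0385 m and contact force between probe and chamber above 0.5 N and contact force between clamp and chamber above 8 N), for 0.04 s.
At the end, for the whole second after the job is handed in: The probe lies in both notches of its rest again, tip to the same end as before (its centre within 15 mm of where it belongs, parallel within 0.12 rad), released and at rest; the clamp presses the chamber with more than 8 N and the chamber still sits on the fixture's plate (distance between probe and probe_rest_seat below 0.015 m and angle between the x axis of probe and the x axis of probe_rest, either way round below 0.12 rad and x of probe_tip in the frame of probe_rest above 0.05 m and linear speed of probe below 0.01 m/s and contact force between the fingers and probe below 0.05 N and contact force between clamp and chamber above 8 N and z of chamber in the frame of fixture below 0.016 m); the robot touches nothing.
It fails at once if the probe is pressed on the chamber with more than 12 N (contact force between probe and chamber above 12 N).
It fails at once if the probe moves faster than 80 mm/s while it touches the chamber (contact force between probe and chamber above 0.3 N and linear speed of probe above 0.08 m/s).
It fails at once if the ball is lifted out of the seam, 5 mm or more above it, between the dots ((z of probe_tip in the frame of chamber between 0.042 and 0.048 m and horizontal distance between probe_tip and seam_right below 0.006 m) or (z of probe_tip in the frame of chamber between 0.042 and 0.048 m and horizontal distance between probe_tip and seam_side below 0.006 m) or (z of probe_tip in the frame of chamber between 0.042 and 0.048 m and horizontal distance between probe_tip and seam_corner below 0.006 m) or (z of probe_tip in the frame of chamber between 0.042 and 0.048 m and horizontal distance between probe_tip and seam_turn below 0.006 m) or (z of probe_tip in the frame of chamber between 0.042 and 0.048 m and horizontal distance between probe_tip and seam_near below 0.006 m) or (z of probe_tip in the frame of chamber between 0.042 and 0.048 m and horizontal distance between probe_tip and seam_mid below 0.006 m) or (z of probe_tip in the frame of chamber between 0.042 and 0.048 m and horizontal distance between probe_tip and seam_left below 0.006 m)).
It fails at once if the dropper bottle, the petri dish or the tape roll is displaced by more than 15 mm (distance of any of dropper_bottle, petri_dish, tape_roll from where it was at the start of the episode above 0.015 m).
It also fails if it takes over 72 s, if anything falls off the work surface, if the arm or the gripper's body presses on something with over 40 N, if the wrist force passes 120 N, or if a joint passes its speed limit or range.

ROBOT

A 7-joint arm with a two-finger parallel gripper is mounted at the origin on a cart in front of the work surface, level with it; the furniture and walls round the work are solid. World frame = base frame: x ahead of the robot, y to its left, z up, the work surface at z = 0. Lengths are in m, angles in rad, forces in N, time in s.
With the tool pointing down it reaches from about 0.425 to 0.875 m from the base axis. Payload 4.7 kg.
Tool frame: the origin (TCP) lies at the very end of the fingers, on their centre line; the grasp point (between the pads) lies 19 mm behind it; y points along the fingers, x is the direction in which the jaws open and shut, and the axes are right-handed (so a half turn about y gives the same grasp; the last joint's range is limited). The gripper opens to 85 mm and grips with 20 to 120 N. Pads are 22 mm wide; open, the fingers measure 114 mm over their backs; the gripper's body (76 mm by 85 mm) begins 54 mm behind the grasp point. The pads swing forward as they close: fully open they stand 13 mm farther back than shut.
Start: joints at [-1.133, 0.321, -0.07, 1.45, 0.023, 1.371, -0.057], TCP at [0.267, 0.593, 0.231] pointing down, gripper open.
Joint ranges: [-2.86, 2.86], [-0.3, 2.09], [-1.38, 1.24], [0.06, 2.45], [-1.56, 4.7], [0.09, 2.05], [-2.69, 2.69]. Speed limits (rad/s): [2.57, 2.57, 3.14, 3.14, 3.14, 3.14, 3.14].

INTERFACE

Orientations are given as a unit quaternion [w, x, y, z].
In Python, from workcell import arm gives the robot as it stands.
- The arm moves only by the tool drive_tool, never from a script. Its argument "deltas" is a list of rows, each an object with "travel": the shift along the tool's x, y, z in mm, a list of three; "yaw": the turn about the tool's y in degrees. In form: [{"travel": [x, y, z], "yaw": yaw}, ...]. A call has 1 to 8 rows; each row is the pose to reach, as a shift and turn from the pose commanded when the call began, along the tool's axes at that moment; what a row does not reach only later rows make up. A row lasts 1/10 s, in which the tool goes at most 50 mm and 8.59 degrees, less where a joint would pass 70% of its speed; a pose out of reach is approached as far as the arm can. A call with a gripper value outside its range is refused whole. "hand" is the opening, from -1 (shut) to 1 (fully open), set as the call begins (left out, the last holds). The fingers move at their own pace and stop on an object; the grip force is fixed at half the most. Time passes only in rows, so rows that repeat a pose let the fingers close. It gives the time, the measured TCP pose, the force and the opening at its end, in the units of the state.
- arm.state(): the state, without advancing time (a new reading comes with each control period).
- arm.capture(name): name is "scene" or "top" or "wrist"; returns (picture, depth): 420x560x3 uint8, red, green, blue; 420x560 float32, m along the optical axis (not along the pixel's ray), 0 where there is no reading.
- arm.camera_model(name): a dict with "intrinsics" (3x3 intrinsics, pixels), "k1" (the pictures are not rectified: a ray, as slopes to the right and down, at radius r is drawn at 1 + k1 r^2 times it, then the intrinsics apply), "eye" and "rotation" of the camera in the world. Camera axes: x right, y up, looking along -z (the intrinsics and any distortion apply to the point x, -y, -z); pixel columns grow to the right and rows downward; lengths in m; the calibration is good to about 2 mm. A picture is of the moment at which its call begins: read the wrist's pose just before it. camera_model takes no time and is no camera call; for the wrist camera it gives the pose at the moment of the call.
- arm.job_done(): hands the job in, once; it reports no verdict.
The state is a dict: "clock": time; "joints": joint angles; "qd": joint speeds; "tau": joint torques, N m; "position": TCP position; "tcp_rot": TCP orientation; "contact_force": force on the tool from outside, world axes, zero at the start; "moment": the same for the moment, N m; "grip_width": opening from 0.0 (shut) to 1.0 (fully open).
Only numpy, scipy, OpenCV 4.12 (cv2) and the standard library are available. Lean on these libraries where they do the work, as an engineer would, in place of code of your own. Each camera call takes 0.05 s, during which the arm holds its last target. There are 200 camera calls.

## Working session

There is one attempt and no reset: what is moved stays moved. The work goes in short steps, Python scripts to look and compute and a tool call to move; the robot and the scene stay as the last step left them, time stands still between calls to the robot, and variables do not carry over. Pictures are saved under pics/ and viewed, about 8 in all and at most 12, crops included, and the job is handed in when it is done.

Besides the shell and the picture viewer there is one more tool, called as name([rows], argument=value, ...), one row to a line, values as JSON. drive_tool: Moves the arm, as the interface text tells. Its arguments: {"type":"object","properties":{"deltas":{"type":"array"},"hand":{"type":"number"}},"required":["deltas"]}

```bash
mkdir -p pics; ls; cat > h.py <<'E'
import numpy as np, cv2
from workcell import arm
def save(name,fn):
    m=arm.camera_model(name); im,d=arm.capture(name)
    cv2.imwrite(f'pics/{fn}.png',im[:,:,::-1]); np.savez(f'pics/{fn}.npz',im=im,d=d,K=m['intrinsics'],k1=m['k1'],eye=m['eye'],R=m['rotation'])
def load(fn): return np.load(f'pics/{fn}.npz')
def ray(m,u,v):
    K=m['K'];x=(u-K[0,2])/K[0,0];y=(v-K[1,2])/K[1,1];k=float(m['k1']);a,b=x,y
    for _ in range(20):
        s=1+k*(a*a+b*b);a,b=x/s,y/s
    return np.array(m['R'])@np.array([a,-b,-1.0])
def atz(m,u,v,z):
    r=ray(m,u,v);e=np.array(m['eye']);return e+r*(z-e[2])/r[2]
def atd(m,u,v):
    d=m['d'];return np.array(m['eye'])+ray(m,u,v)*d[int(round(v)),int(round(u))]
def proj(m,p):
    c=np.array(m['R']).T@(np.array(p)-np.array(m['eye']));a,b=c[0]/-c[2],-c[1]/-c[2]
    s=1+float(m['k1'])*(a*a+b*b);K=m['K'];return K[0,0]*a*s+K[0,2],K[1,1]*b*s+K[1,2]
def toolrot():
    from scipy.spatial.transform import Rotation
    q=arm.state()['tcp_rot'];return Rotation.from_quat([q[1],q[2],q[3],q[0]]).as_matrix()
E
python3 - <<'E'
from h import *
s=arm.state();print(s);print(toolrot().round(3))
save('scene','scene1');save('top','top1')
for n in('scene1','top1'):
    m=load(n);print(m['eye'],m['R'].round(3),m['K'],m['k1'])
E
```

```text
pics
{'clock': 0.0, 'joints': array([-1.13289259,  0.32180909, -0.07007674,  1.45167313,  0.02258686,
        1.37078676, -0.05690584]), 'qd': array([ 0.00101842, -0.002124  , -0.00118575, -0.0019504 ,  0.00092142,
        0.00010308, -0.00113682]), 'tau': array([ 5.00022106e-04, -4.93577743e+01, -3.82108027e-01, -3.14345276e+01,
        1.27882216e-02,  1.12959949e-02, -1.92770148e-05]), 'position': array([0.26712559, 0.5919888 , 0.23023339]), 'tcp_rot': array([-0.59358496,  0.59436125,  0.3831169 , -0.38420443]), 'contact_force': array([ 0.07324765, -0.30856924, -0.69617843]), 'moment': array([ 0.03419394, -0.00841886, -0.02520463]), 'grip_width': 0.9971810234696723}
[[ 0.411 -0.001 -0.912]
 [ 0.912 -0.002  0.411]
 [-0.002 -1.    -0.   ]]
[ 0.04067988 -0.86388459  0.66799161] [ 0.834  0.472 -0.134 -0.251] [[473.65354014   0.         273.39550516]
 [  0.         473.65354014 209.30769399]
 [  0.           0.           1.        ]] -0.15806951022755886
[ 0.2686813  -0.01357155  1.4209917 ] [-0.649 -0.069  0.076  0.754] [[536.9949135    0.         279.23120672]
 [  0.         536.9949135  216.45545948]
 [  0.           0.           1.        ]] 0.0350173001032486
```

```bash
sed -i "s/^import numpy.*/&\nfrom scipy.spatial.transform import Rotation as Ro/; s/np.array(m\['R'\])/RM(m['R'])/g" h.py; echo "def RM(q): return Ro.from_quat([q[1],q[2],q[3],q[0]]).as_matrix()" >> h.py; python3 -c "
from h import *
for n in('scene1','top1'):
    m=load(n);print(proj(m,arm.state()['position']), atz(m,280,210,0))"
```

```text
(np.float64(76.06210162671658), np.float64(105.00890625818514)) [0.64629503 0.05127182 0.        ]
(np.float64(-0.15939357050638137), np.float64(373.6010134366332)) [ 0.5804523  -0.05329975  0.        ]
```

View pics/scene1.png

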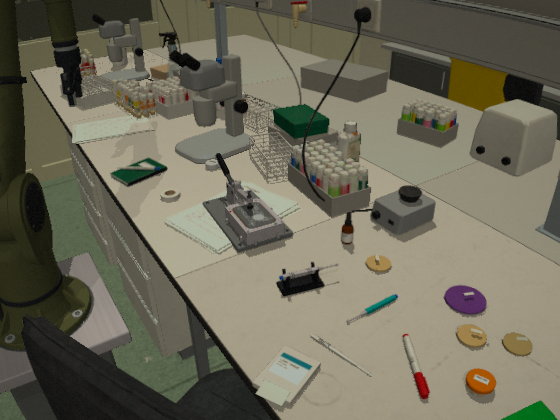

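View pics/top1.png

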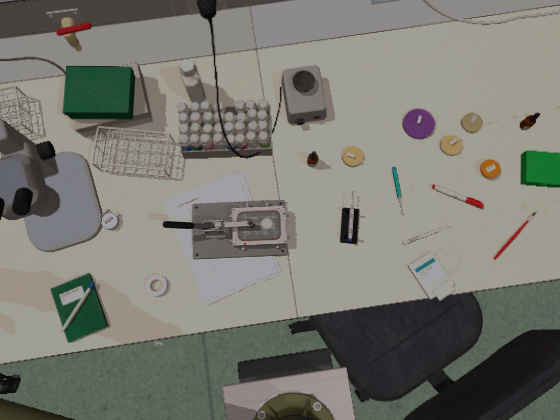

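The scene view shows the fixture at (245,215) with the clamp handle up (222,165), so the clamp is open. The probe rest is at (300,280). In the top view (up = +x, left = +y), the fixture is at (240,229), the rest at (350,222), the bottle at (313,158), the dish at (352,156) and the tape at (157,285). Next I'll enlarge the top view.

```bash
python3 -c "
from h import *
im=cv2.imread('pics/top1.png')
a=cv2.resize(im[180:280,155:305],None,fx=5.3,fy=5.3,interpolation=cv2.INTER_CUBIC);cv2.imwrite('pics/c1.png',a[:,:800])
b=cv2.resize(im[180:255,320:380],None,fx=8,fy=8,interpolation=cv2.INTER_CUBIC);cv2.imwrite('pics/c2.png',b)
m=load('top1')
print(arm.state()['clock'])
"
```

```text
0.1
```

View pics/c1.png

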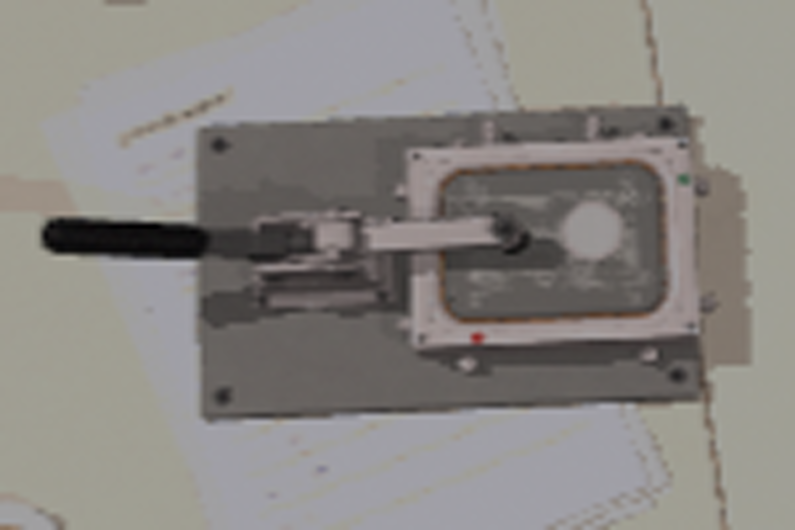

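View pics/c2.png

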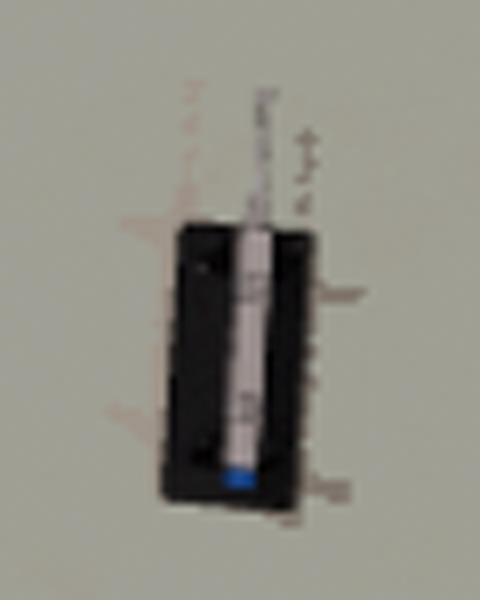

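The c1 crop gives the plate corners at about (198,128), (686,106), (700,400) and (203,420), the green dot at (683,180) and the red dot at (478,337). In c2 the rest base corners are (180,226), (313,232), (298,508) and (165,498); the probe's blue cap is at (240,478), with its tip up at (266,90), i.e. towards +x.

```bash
python3 -c "
from h import *
m=load('top1')
def c1(u,v,z): return atz(m,155+(u+.5)/5.3-.5,180+(v+.5)/5.3-.5,z)
def c2(u,v,z): return atz(m,320+(u+.5)/8-.5,180+(v+.5)/8-.5,z)
def fit(L,P):
    L=np.array(L,float);P=np.array(P)[:,:2];a=L-L.mean(0);b=P-P.mean(0)
    th=np.arctan2((a[:,0]*b[:,1]-a[:,1]*b[:,0]).sum(),(a*b).sum());R=np.array([[np.cos(th),-np.sin(th)],[np.sin(th),np.cos(th)]])
    t=P.mean(0)-R@L.mean(0);print('res mm',((L@R.T+t-P)*1000).round(1).tolist());return t,th
F=fit([(.075,.13),(.075,-.12),(-.075,-.12),(-.075,.13)],[c1(198,128,.014),c1(686,106,.014),c1(700,400,.014),c1(203,420,.014)])
print('fixture',F)
t,th=F;R=np.array([[np.cos(th),-np.sin(th)],[np.sin(th),np.cos(th)]])
for n,p in(('green',c1(683,180,.05)),('red',c1(478,337,.05))): print(n,(R.T@(p[:2]-t)-[0,-.05]).round(4),p.round(4))
G=fit([(.048,.023),(.048,-.023),(-.048,-.023),(-.048,.023)],[c2(180,226,.008),c2(313,232,.008),c2(298,508,.008),c2(165,498,.008)])
print('rest',G)
print('cap',c2(240,478,.034),'front',c2(257,230,.034),'tip',c2(266,90,.034))
ps=[atd(m,155+u/5.3,180+v/5.3) for u,v in((50,236),(80,237),(110,237),(140,238),(170,239),(195,240))]
for p in ps: print(p.round(4),np.r_[R.T@(p[:2]-t),p[2]].round(4))
w=t+R@[0,.085]
print('grip shut guess',t+R@[0,.13])
print([ (arm.camera_model('wrist')[k]) for k in('eye','rotation','k1')],arm.state()['position'])
"
```

```text
res mm [[0.3, 0.7], [-0.2, -1.3], [0.3, -1.2], [-0.4, 1.8]]
fixture (array([0.54183731, 0.05799963]), np.float64(-0.10439027309732782))
green [ 0.029 -0.065] [ 0.5587 -0.0594  0.05  ]
red [-0.0446  0.0382] [0.4962 0.051  0.05  ]
res mm [[2.0, 0.4], [0.4, -0.6], [-1.4, -0.8], [-1.0, 1.0]]
rest (array([ 0.50988655, -0.23061091]), np.float64(-0.22486222880195691))
cap [ 0.46843676 -0.22041265  0.034     ] front [ 0.54932558 -0.24038012  0.034     ] tip [ 0.59588104 -0.25164902  0.034     ]
[0.5592 0.2365 0.1245] [-0.0013  0.1793  0.1245]
[0.5569 0.223  0.1235] [-0.0022  0.1657  0.1235]
[0.5566 0.2106 0.1153] [-0.0012  0.1533  0.1153]
[0.5561 0.1984 0.1058] [-0.0004  0.1411  0.1058]
[0.5542 0.1849 0.103 ] [-0.001   0.1275  0.103 ]
[0.5535 0.1744 0.0957] [-0.0005  0.117   0.0957]
grip shut guess [0.55538342 0.18729194]
[array([0.20024708, 0.62281747, 0.37355503]), array([ 0.83055383, -0.12394387, -0.07853967,  0.53726137]), 0.024632211700790045] [0.26715497 0.59204516 0.23033165]
```

```bash
cat >> h.py <<'E'
def go(*pts):
    """pts: (x,y,z[,toolx angle deg]) world -> deltas in mm / yaw"""
    s=arm.state();R=toolrot();a0=np.degrees(np.arctan2(R[1,0],R[0,0]))
    print('t',round(s['clock'],2),'pos',s['position'].round(4),'ang',round(a0,1),'F',s['contact_force'].round(2),'M',s['moment'].round(3),'w',round(s['grip_width'],3))
    for p in pts:
        d=R.T@(np.array(p[:3])-s['position'])*1000
        print(d.round(1).tolist(),'yaw',round(-(p[3]-a0),1) if len(p)>3 else 0)
TF=np.array([.5418,.0580]);TH=-.1044
def fx(x,y): c,s=np.cos(TH),np.sin(TH);return TF+[c*x-s*y,s*x+c*y]
E
python3 -c "
from h import *
go((.42,.35,.23),(*fx(0,.168),.16),(*fx(0,.168),.125),(*fx(0,.172),.086))"
```

```text
t 0.1 pos [0.2672 0.592  0.2303] ang 65.7 F [-0.05  0.61 -0.9 ] M [-0.059 -0.055 -0.007] w 1.0
[-157.8, 0.6, -238.9] yaw 0
[-214.2, 70.7, -417.2] yaw 0
[-214.2, 105.7, -417.2] yaw 0
[-210.3, 144.7, -415.9] yaw 0
```

drive_tool([
  {"travel": [-20, 0, -30], "yaw": 0},
  {"travel": [-40, 0, -60], "yaw": 0},
  {"travel": [-65, 0, -98], "yaw": 0},
  {"travel": [-92, 0, -138], "yaw": 0},
  {"travel": [-118, 0, -178], "yaw": 0},
  {"travel": [-144, 0, -218], "yaw": 0},
  {"travel": [-158, 5, -239], "yaw": 0},
  {"travel": [-170, 15, -278], "yaw": 0},
], hand=-1)

```text
clock: 0.9
position: [0.4502, 0.3232, 0.2169]
tcp_rot: [0.594, -0.593, -0.385, 0.384]
contact_force: [0.2, 1.4, 0.8]
grip_width: -0.001
```

```bash
python3 -c "
from h import *
go((*fx(0,.168),.155),(*fx(0,.168),.125))"
```

```text
t 0.9 pos [0.4502 0.3232 0.2169] ang 65.8 F [0.19 1.41 0.83] M [ 0.124 -0.045  0.041] w -0.001
[-45.0, 61.7, -139.8] yaw 0
[-45.1, 91.7, -139.8] yaw 0
```

drive_tool([
  {"travel": [-11, 15, -35], "yaw": 0},
  {"travel": [-22, 30, -70], "yaw": 0},
  {"travel": [-34, 45, -105], "yaw": 0},
  {"travel": [-45, 60, -140], "yaw": 0},
  {"travel": [-45, 75, -140], "yaw": 0},
  {"travel": [-45, 85, -140], "yaw": 0},
  {"travel": [-45, 92, -140], "yaw": 0},
  {"travel": [-45, 92, -140], "yaw": 0},
])

```text
clock: 1.7
position: [0.5583, 0.2261, 0.1233]
tcp_rot: [0.594, -0.593, -0.384, 0.385]
contact_force: [-0.1, -0.3, 0.4]
grip_width: -0.001
```

```bash
python3 -c "
from h import *
go((*fx(0,.172),.0855))
save('scene','scene2')
im=cv2.imread('pics/scene2.png');cv2.imwrite('pics/c3.png',cv2.resize(im[110:260,170:320],None,fx=4,fy=4,interpolation=cv2.INTER_CUBIC))"
```

```text
t 1.7 pos [0.5583 0.2261 0.1233] ang 65.9 F [-0.13 -0.31  0.36] M [ 0.023 -0.008 -0.003] w -0.001
[3.3, 37.8, -0.1] yaw 0
```

View pics/c3.png

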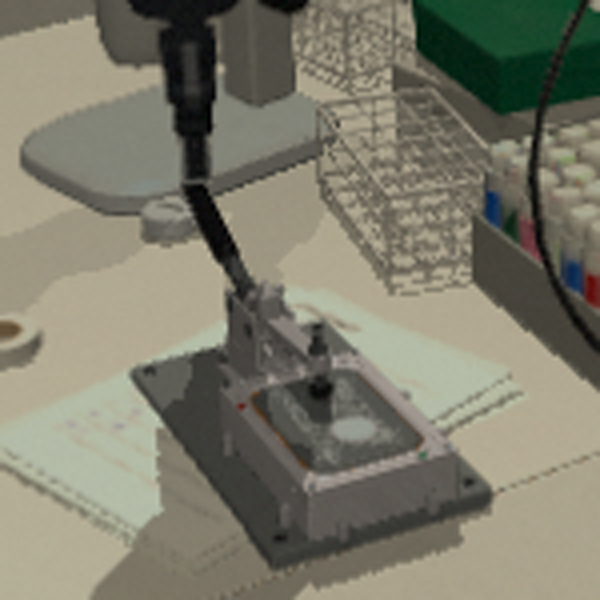

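The closed fingers (190,175) stand right on the raised handle's end, and the foot (320,385) is above the lid. I'll press straight down.

drive_tool([
  {"travel": [0, 6, 0], "yaw": 0},
  {"travel": [0, 12, 0], "yaw": 0},
  {"travel": [1, 18, 0], "yaw": 0},
  {"travel": [1, 24, 0], "yaw": 0},
  {"travel": [2, 29, 0], "yaw": 0},
  {"travel": [2, 33, 0], "yaw": 0},
  {"travel": [2, 36, 0], "yaw": 0},
  {"travel": [2, 37, 0], "yaw": 0},
])

```text
clock: 2.55
position: [0.5605, 0.226, 0.0867]
tcp_rot: [-0.594, 0.594, 0.383, -0.384]
contact_force: [0.0, -0.1, 1.0]
grip_width: 0.0
```

drive_tool([
  {"travel": [0, 1, 0], "yaw": 0},
  {"travel": [0, 2, 0], "yaw": 0},
  {"travel": [0, 3, 0], "yaw": 0},
  {"travel": [0, 3, 0], "yaw": 0},
])

```text
clock: 2.95
position: [0.5608, 0.2263, 0.085]
tcp_rot: [0.594, -0.594, -0.384, 0.384]
contact_force: [-1.5, -0.6, 4.0]
grip_width: -0.001
```

drive_tool([
  {"travel": [0, 1.5, 0], "yaw": 0},
  {"travel": [0, 3, 0], "yaw": 0},
  {"travel": [0, 3, 0], "yaw": 0},
])

```text
clock: 3.25
position: [0.561, 0.2265, 0.0844]
tcp_rot: [0.594, -0.594, -0.384, 0.383]
contact_force: [-6.4, -3.1, 17.3]
grip_width: -0.002
```

The handle is against its rigid stop, so the clamp is shut. Next I lift off and take a wrist-camera view of the chamber.

```bash
python3 -c "
from h import *
m=arm.camera_model('wrist');print('look',RM(m['rotation'])@[0,0,-1], m['intrinsics'][0][0])
go((.561,.226,.15),(.609,-.005,.2,77))"
```

```text
look [ 0.26452842 -0.11919824 -0.95698302] 365.57808422744387
t 3.25 pos [0.561  0.2265 0.0844] ang 65.7 F [-6.36 -3.13 17.32] M [-0.559  1.598  0.06 ] w -0.002
[-0.4, -65.6, -0.2] yaw 0
[-191.1, -115.8, -139.0] yaw -11.3
```

drive_tool([
  {"travel": [0, -20, 0], "yaw": 0},
  {"travel": [0, -55, 0], "yaw": 0},
  {"travel": [-20, -90, -10], "yaw": -2},
  {"travel": [-60, -116, -28], "yaw": -5},
  {"travel": [-102, -116, -48], "yaw": -8},
  {"travel": [-144, -116, -68], "yaw": -11},
  {"travel": [-186, -116, -88], "yaw": -11},
  {"travel": [-205, -116, -97], "yaw": -11},
])

```text
clock: 4.05
position: [0.5646, -0.0065, 0.1976]
tcp_rot: [-0.555, 0.557, 0.437, -0.437]
contact_force: [0.5, -0.9, -0.1]
grip_width: -0.005
```

drive_tool([
  {"travel": [0, 0, 0], "yaw": 0},
  {"travel": [0, 0, 0], "yaw": 0},
], hand=1)

```text
clock: 4.25
position: [0.5649, -0.0001, 0.1972]
tcp_rot: [0.555, -0.554, -0.439, 0.438]
contact_force: [-0.2, 0.6, 0.2]
grip_width: 0.331
```

```bash
python3 -c "
from h import *
save('wrist','w1');m=load('w1')
im=cv2.imread('pics/w1.png')
for z,x,y in((.0512,.028,-.105),(.0512,-.038,-.012),(.0512,-.038,-.091),(.0512,-.024,-.105)):
    u,v=proj(m,(*fx(x,y),z));print(u,v)
go((.565,0,.2))
cv2.imwrite('pics/w1b.png',cv2.resize(im,None,fx=1.42,fy=1.42,interpolation=cv2.INTER_CUBIC))"
```

```text
215.67320179653785 200.26197660247743
321.52915391681006 101.67055897957853
218.57009229277057 115.37770369730288
203.9272816934494 136.2068733375645
t 4.3 pos [0.5649 0.0012 0.1971] ang 76.8 F [ 0.76  1.01 -0.15] M [-0.     0.02  -0.052] w 0.42
[-1.1, -2.9, -0.4] yaw 0
```

View pics/w1b.png

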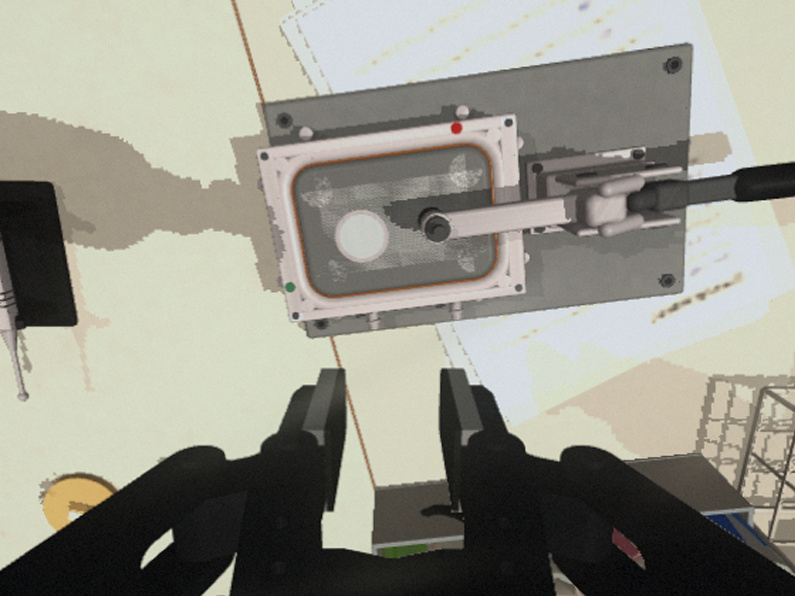

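The wrist view shows the clamp shut with its foot at (436,222) on the lid. The housing's top corners are at about (260,150), (517,114), (525,290) and (297,322); the green dot is at (290,288) and the red at (456,128). I'll enlarge it to refine the chamber pose.

```bash
python3 -c "
from h import *
im=cv2.imread('pics/w1.png')
cv2.imwrite('pics/c4.png',cv2.resize(im[70:235,175:385],None,fx=3.6,fy=3.6,interpolation=cv2.INTER_CUBIC))"
```

```text
(no output)
```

View pics/c4.png

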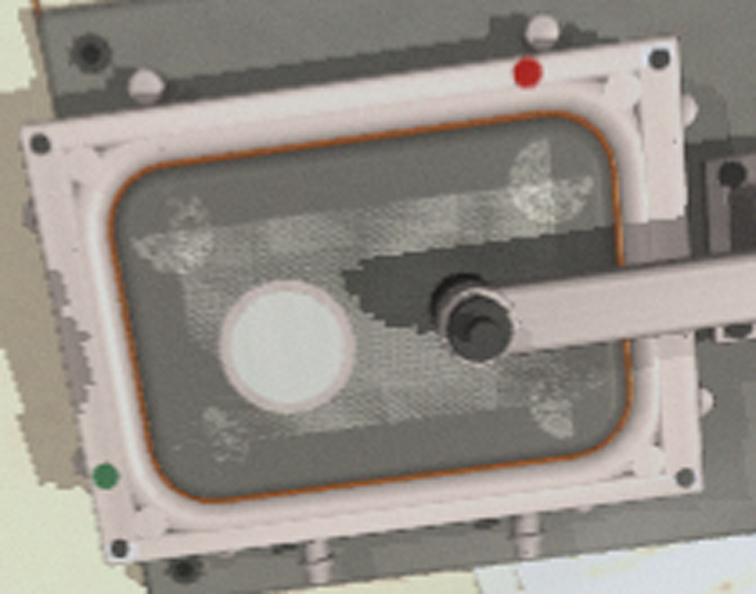

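The crop shows the seam clearly: an orange line at the valley bottom with rounded corners. The housing's top corners are at (22,130), (677,38), (702,488) and (108,563). I'll fit the line in code.

```bash
cat > fit.py <<'E'
from h import *
from scipy.optimize import least_squares
m=load('w1');im=cv2.GaussianBlur(m['im'],(0,0),.5)
h=cv2.cvtColor(im,cv2.COLOR_RGB2HSV);mask=(h[...,0]>5)&(h[...,0]<16)&(h[...,1]>95)
mask[:, :190]=0;mask[:,380:]=0;mask[:75]=0;mask[230:]=0
n,lab,st,_=cv2.connectedComponentsWithStats(mask.astype(np.uint8),connectivity=8)
print(st[1:][st[1:,4]>15].tolist())
v,u=np.nonzero(np.isin(lab,[i for i in range(1,n) if st[i,4]>15]))
for zz in(.045,.050):
    P=np.array([atz(m,a,b,zz)[:2] for a,b in zip(u,v)])
    def sd(q,hx=.038,hy=.055,r=.014):
        c,s=np.cos(q[2]),np.sin(q[2]);l=(P-q[:2])@np.array([[c,-s],[s,c]])
        d=np.abs(l)-[hx-r,hy-r];o=np.linalg.norm(np.maximum(d,0),axis=1)+np.minimum(d.max(1),0)-r
        return o
    f=least_squares(lambda q:sd(q)*1000,[.5366,.008,-.104],loss='soft_l1')
    print('z',zz,f.x,'rms',np.sqrt((sd(f.x)**2).mean())*1000)
    g=least_squares(lambda q:sd(q[:3],q[3],q[4])*1000,[*f.x,.038,.055],loss='soft_l1');print(g.x)
L=np.array([(-.05,-.07),(-.05,.07),(.05,.07),(.05,-.07)])
C=np.array([atz(m,175+(a+.5)/3.6-.5,70+(b+.5)/3.6-.5,.05)[:2] for a,b in((22,130),(677,38),(702,488),(108,563))])
def e(q):
    c,s=np.cos(q[2]),np.sin(q[2]);return ((L@np.array([[c,s],[-s,c]])+q[:2]-C)*1000).ravel()
f=least_squares(e,[.53,0,-.1]);print('corners',f.x,f.fun.round(1))
F=fx(0,-.05);print('top-cam',F,TH)
d=m['d'];print('depth lid edges', [atd(m,175+a/3.6,70+b/3.6).round(4).tolist() for a,b in((60,110),(400,85),(580,60),(60,300),(95,440),(150,200),(400,150))])
E
python3 fit.py
```

```text
[[205, 101, 146, 109, 757]]
z 0.045 [ 0.53711242  0.00873099 -0.10203686] rms 0.5434178290580566
[ 0.53715855  0.0087765  -0.1019654   0.0382597   0.05537959]
z 0.05 [ 0.53648736  0.00899269 -0.10196547] rms 0.6291783771964994
[ 0.53641691  0.00892029 -0.10193381  0.03762515  0.05446874]
corners [ 0.53668431  0.00906288 -0.10059773] [-1.3 -0.8 -0.9  0.8  1.3  0.8  1.  -0.8]
top-cam [0.53658948 0.00827224] -0.1044
depth lid edges [[0.4778, -0.0531, 0.015], [0.4909, 0.0252, 0.0514], [0.4948, 0.0629, 0.0499], [0.5176, -0.0573, 0.0507], [0.5494, -0.0586, 0.0518], [0.5015, -0.0321, 0.0507], [0.5037, 0.0224, 0.0496]]
```

drive_tool([
  {"travel": [-30, 0, -4], "yaw": 0},
  {"travel": [-70, 0, -9], "yaw": 0},
  {"travel": [-115, 5, -14], "yaw": 0},
  {"travel": [-160, 15, -20], "yaw": 0},
  {"travel": [-200, 25, -25], "yaw": 0},
  {"travel": [-222, 35, -28], "yaw": 0},
  {"travel": [-230, 35, -28], "yaw": 0},
  {"travel": [-230, 35, -28], "yaw": 0},
], hand=1)

```text
clock: 5.1
position: [0.5396, -0.2297, 0.1621]
tcp_rot: [0.555, -0.554, -0.439, 0.439]
contact_force: [0.8, 0.7, 0.6]
grip_width: 1.001
```

```bash
python3 -c "
from h import *
save('wrist','w2')
go((.51,-.23,.1))
im=cv2.imread('pics/w2.png')
cv2.imwrite('pics/w2b.png',cv2.resize(im[:300,100:460],None,fx=2.0,fy=2.0,interpolation=cv2.INTER_CUBIC))"
```

```text
t 5.15 pos [ 0.5403 -0.2285  0.1625] ang 76.8 F [-0.12  0.16  0.2 ] M [ 0.011 -0.01   0.026] w 1.002
[-8.4, 62.5, 29.1] yaw 0
```

View pics/w2b.png

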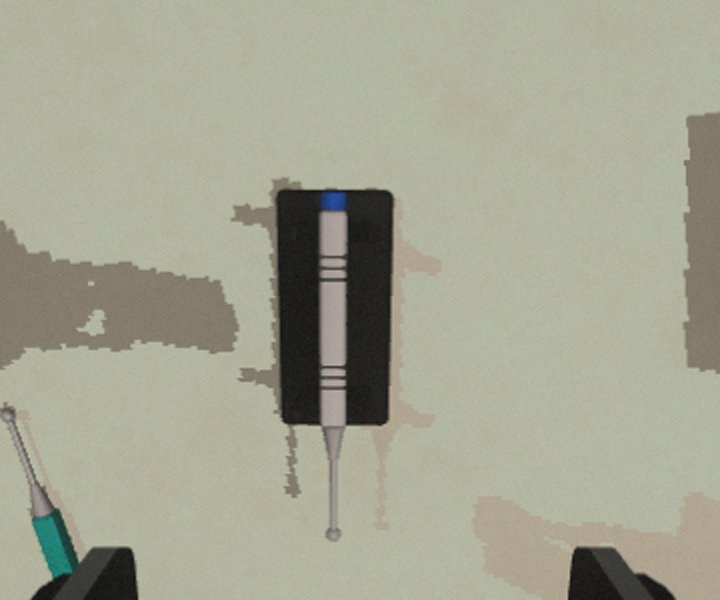

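Probe in the rest: cap end (334,192), front of handle (332,426), ball (333,534). Its handle is parallel to the tool's z.

```bash
python3 -c "
from h import *
m=load('w2')
f=lambda u,v,z:atz(m,100+(u+.5)/2-.5,(v+.5)/2-.5,z)
cap,fr,b=f(334,192,.036),f(332.5,426,.039),f(333.5,534,.034)
print(cap,fr,b,np.linalg.norm(b-cap),np.linalg.norm(b-fr))
ax=(b-cap)[:2];ax/=np.linalg.norm(ax);print('axis deg',np.degrees(np.arctan2(ax[1],ax[0])))
c=b[:2]-ax*.086;print('centre',c,'alt',cap[:2]+ax*.049)
# rest base top corners
C=[f(*p,.008)[:2] for p in((277,190),(393,190),(388,424),(282,424))];print('rest',np.mean(C,0))
print('depth handle',[atd(m,100+u/2,v/2).round(4).tolist() for u,v in((332,300),(332,240),(332,400),(333,534))])
g=c+ax*.012
go((*g,.10,np.degrees(np.arctan2(ax[1],ax[0]))+90),(*g,.015))
"
```

```text
[ 0.46397251 -0.21870415  0.036     ] [ 0.54646521 -0.23922865  0.039     ] [ 0.59267996 -0.25017828  0.034     ] 0.1325150140876257 0.0477566565860165
axis deg -13.741437370266667
centre [ 0.50914149 -0.22974977] alt [ 0.51157001 -0.23034365]
rest [ 0.50894483 -0.22992399]
depth handle [[0.5001, -0.2279, 0.0398], [0.4797, -0.2229, 0.0403], [0.5365, -0.2368, 0.0399], [0.5912, -0.2497, 0.0378]]
t 5.15 pos [ 0.5403 -0.2285  0.1625] ang 76.8 F [-0.12  0.16  0.2 ] M [ 0.011 -0.01   0.026] w 1.002
[-8.5, 62.5, 18.0] yaw 0.6
[-8.6, 147.5, 18.0] yaw 0
```

drive_tool([
  {"travel": [-4, 20, 9], "yaw": 0},
  {"travel": [-8, 50, 18], "yaw": 0.6},
  {"travel": [-9, 80, 18], "yaw": 0.6},
  {"travel": [-9, 110, 18], "yaw": 0.6},
  {"travel": [-9, 130, 18], "yaw": 0.6},
  {"travel": [-9, 142, 18], "yaw": 0.6},
  {"travel": [-9, 147, 18], "yaw": 0.6},
  {"travel": [-9, 147, 18], "yaw": 0.6},
], hand=1)

```text
clock: 5.95
position: [0.5204, -0.2341, 0.0155]
tcp_rot: [0.556, -0.556, -0.437, 0.436]
contact_force: [-0.4, 0.2, 0.8]
grip_width: 1.002
```

drive_tool([
  {"travel": [0, 0, 0], "yaw": 0},
  {"travel": [0, 0, 0], "yaw": 0},
  {"travel": [0, 0, 0], "yaw": 0},
  {"travel": [0, 0, 0], "yaw": 0},
  {"travel": [0, 0, 0], "yaw": 0},
  {"travel": [0, 0, 0], "yaw": 0},
  {"travel": [0, 0, 0], "yaw": 0},
  {"travel": [0, 0, 0], "yaw": 0},
], hand=-1)

```text
clock: 6.75
position: [0.5201, -0.2344, 0.0157]
tcp_rot: [0.557, -0.556, -0.436, 0.436]
contact_force: [-0.5, 3.6, 6.2]
grip_width: 0.102
```

```bash
python3 -c "
from h import *
go((.5,-.2,.1))"
```

```text
t 6.75 pos [ 0.5201 -0.2344  0.0157] ang 76.1 F [-0.52  3.57  6.18] M [ 0.777  0.104 -0.033] w 0.102
[28.7, -84.3, 27.8] yaw 0
```

drive_tool([
  {"travel": [0, -3, 0], "yaw": 0},
  {"travel": [0, -10, 0], "yaw": 0},
  {"travel": [0, -25, 0], "yaw": 0},
  {"travel": [0, -45, 0], "yaw": 0},
  {"travel": [0, -70, 0], "yaw": 0},
  {"travel": [0, -85, 0], "yaw": 0},
  {"travel": [0, -85, 0], "yaw": 0},
  {"travel": [0, -85, 0], "yaw": 0},
])

```text
clock: 7.55
position: [0.5196, -0.2354, 0.1004]
tcp_rot: [-0.557, 0.557, 0.436, -0.436]
contact_force: [-1.0, -0.5, -1.1]
grip_width: 0.102
```

```bash
python3 -c "
from h import *
go((.5,-.2,.1))
save('wrist','w3')
im=cv2.imread('pics/w3.png')
cv2.imwrite('pics/w3b.png',cv2.resize(im[120:420,100:460],None,fx=2.0,fy=2.0,interpolation=cv2.INTER_CUBIC))
save('scene','s3');im=cv2.imread('pics/s3.png');m=load('s3');u,v=map(int,proj(m,arm.state()['position']));print(u,v)
cv2.imwrite('pics/s3b.png',cv2.resize(im[v-60:v+40,u-70:u+70],None,fx=5.0,fy=5.0,interpolation=cv2.INTER_CUBIC))"
```

```text
t 7.55 pos [ 0.5196 -0.2354  0.1004] ang 76.1 F [-1.05 -0.54 -1.14] M [-0.01  -0.05  -0.035] w 0.102
[29.7, 0.3, 27.5] yaw 0
305 246
```

View pics/w3b.png

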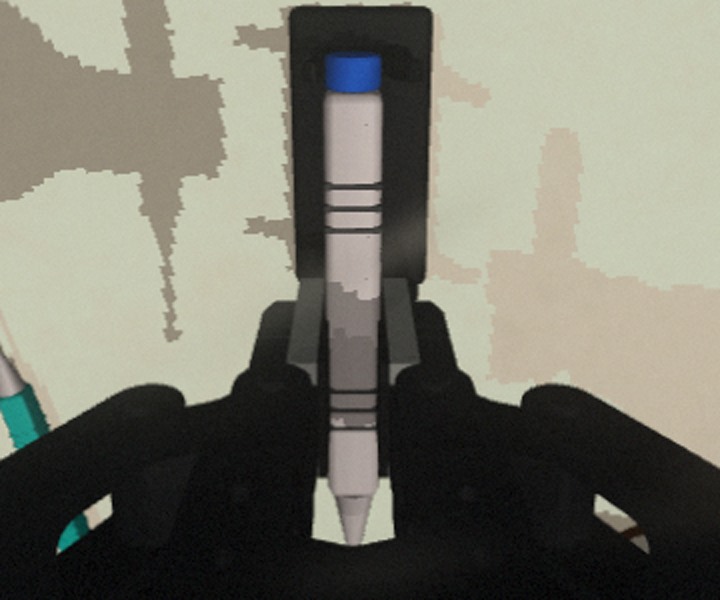

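View pics/s3b.png

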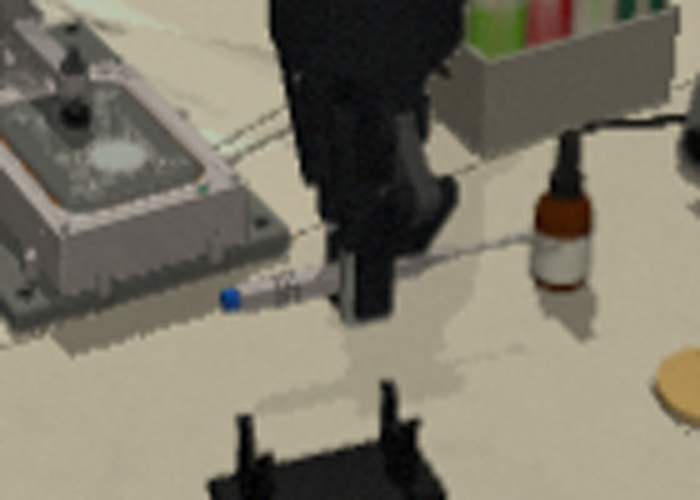

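The probe is gripped (jaws at (355,330) in the wrist crop). In the scene crop the cap is at (230,300), the stem end near (528,238) and the grip at (365,275). I'll work out the probe's tilt by intersecting those pixel rays with the probe's vertical plane.

```bash
python3 -c "
from h import *
m=load('s3');p=arm.state()['position'];a=np.radians(-13.9);ax=np.array([np.cos(a),np.sin(a),0]);n=np.array([-ax[1],ax[0],0])
e=np.array(m['eye']);u0,v0=305-70,246-60
for u,v in((230,300),(270,290),(300,285),(430,258),(470,250),(528,238)):
    r=ray(m,u0+(u+.5)/5-.5,v0+(v+.5)/5-.5);q=e+r*(n@(p-e))/(n@r);print(u,v,'along',((q-p)@ax*1000).round(1),'z',(q[2]*1000).round(1))
m=load('w3');d=m['d']
for u,v in((354,150),(354,270),(354,460),(352,510)):
    q=atd(m,100+u/2,120+v/2);print('w3',((q-p)@ax*1000).round(1),((q-p)@n*1000).round(1),(q[2]*1000).round(1))
"
```

```text
230 300 along -54.1 z 115.9
270 290 along -37.0 z 116.6
300 285 along -24.1 z 115.9
430 258 along 33.1 z 115.3
470 250 along 51.2 z 115.0
528 238 along 77.7 z 114.7
w3 -42.3 0.1 125.2
w3 -20.2 0.2 124.5
w3 18.9 0.2 124.9
w3 31.5 -0.1 123.6
```

The probe is level within about 1°, with its ball about 74.5 mm ahead of the TCP and 18.3 mm above it. I'll trace with the probe at a fixed 52° in the chamber frame, reaching in over the near/right corner. First I turn and move above the green dot.

```bash
cat >> h.py <<'E'
C=np.array([.5370,.0088]);CT=-.102;BL=.0745;BZ=.0183
def ch(x,y): c,s=np.cos(CT),np.sin(CT);return C+[c*x-s*y,s*x+c*y]
def rb(v): # world->chamber vec
    c,s=np.cos(CT),np.sin(CT);return np.array([c*v[0]+s*v[1],-s*v[0]+c*v[1]])
def seam(s): # mm along from green -> chamber xy (m)
    if s<=52: return np.array([28-s,-55])/1000
    s-=52;L=14*np.pi/2
    if s<=L:
        a=s/14;return np.array([-24-14*np.sin(a),-41-14*np.cos(a)])/1000
    return np.array([-38,-41+s-L])/1000
def ball():
    s=arm.state();R=toolrot();ax=-R[:,2]
    b=s['position']+ax*BL+[0,0,BZ];return b
def tgt(s,z,ang=136.2,off=(0,0)): # TCP world for ball at seam s, chamber z(mm)
    b=ch(*(seam(s)+np.array(off)/1000));a=np.radians(ang-90);return (b[0]-BL*np.cos(a),b[1]-BL*np.sin(a),.014+z/1000-BZ,ang)
def rep():
    b=ball();l=rb(b[:2]-C);F=arm.state()['contact_force'];print('ball chamber mm',(l*1000).round(2),'z',((b[2]-.014)*1000).round(2),'F chamber',rb(F).round(2),F[2].round(2))
E
python3 -c "
from h import *
go(tgt(0,70),tgt(0,45))"
```

```text
t 7.65 pos [ 0.5188 -0.2349  0.0992] ang 76.1 F [-0.03  0.49 -1.46] M [ 0.026 -0.006 -0.02 ] w 0.102
[125.8, 33.5, 42.5] yaw -60.1
[125.8, 58.5, 42.5] yaw -60.1
```

drive_tool([
  {"travel": [16, 0, 5], "yaw": -7.5},
  {"travel": [32, 0, 10], "yaw": -15},
  {"travel": [48, 0, 16], "yaw": -22.5},
  {"travel": [64, 0, 21], "yaw": -30},
  {"travel": [80, 5, 27], "yaw": -37.5},
  {"travel": [96, 15, 32], "yaw": -45},
  {"travel": [112, 25, 38], "yaw": -52.5},
  {"travel": [126, 33, 42], "yaw": -60},
])

```text
clock: 8.45
position: [0.5078, -0.1017, 0.0655]
tcp_rot: [0.263, -0.261, -0.656, 0.657]
contact_force: [-0.0, 0.3, -1.2]
grip_width: 0.104
```

drive_tool([
  {"travel": [0, 8, 0], "yaw": 0},
  {"travel": [0, 16, 0], "yaw": 0},
  {"travel": [0, 22, 0], "yaw": 0},
  {"travel": [0, 24, 0], "yaw": 0},
  {"travel": [0, 24, 0], "yaw": 0},
  {"travel": [0, 24, 0], "yaw": 0},
])

```text
clock: 9.05
position: [0.5094, -0.1033, 0.0436]
tcp_rot: [-0.264, 0.265, 0.656, -0.656]
contact_force: [-0.4, -0.3, -0.9]
grip_width: 0.104
```

```bash
python3 -c "
from h import *
rep();go(tgt(0,45),tgt(0,38))
save('wrist','w4');im=cv2.imread('pics/w4.png')
cv2.imwrite('pics/w4b.png',cv2.resize(im,None,fx=1.42,fy=1.42))"
```

```text
ball chamber mm [ 29.97 -55.71] z 47.9 F chamber [-0.35 -0.32] -0.94
t 9.05 pos [ 0.5094 -0.1033  0.0436] ang 136.1 F [-0.38 -0.28 -0.94] M [0.007 0.015 0.016] w 0.104
[1.8, 2.9, 0.7] yaw -0.1
[1.8, 9.9, 0.7] yaw -0.1
```

```bash
cat >> h.py <<'E'
def avg(n=6):
    P=[];F=[]
    for _ in range(n):
        arm.capture('top');s=arm.state();P.append(s['position']);F.append(s['contact_force'])
    P=np.array(P);F=np.array(F);R=toolrot();b=P.mean(0)-R[:,2]*BL+[0,0,BZ]
    print('t',round(s['clock'],2),'pos',P.mean(0).round(4),'sd',(P.std(0)*1e3).round(2),'F',F.mean(0).round(2),'sd',F.std(0).round(2),'Fch',rb(F.mean(0)).round(2))
    print('ball',(rb(b[:2]-C)*1e3).round(2),'z',round((b[2]-.014)*1e3,2));return P.mean(0)
def dl(p,*T): 
    R=toolrot()
    for t in T: print((R.T@(np.array(t[:3])-p)*1e3).round(1).tolist())
E
python3 -c "
from h import *
p=avg();dl(p,tgt(0,40),tgt(0,38))"
```

```text
t 9.4 pos [ 0.5094 -0.1029  0.0437] sd [0.08 0.1  0.08] F [-0.07 -0.05 -0.55] sd [0.56 0.39 0.52] Fch [-0.06 -0.06]
ball [ 29.86 -55.22] z 47.98
[1.5, 8.0, 1.0]
[1.5, 10.0, 1.0]
```

drive_tool([
  {"travel": [1.5, 2, 1], "yaw": 0},
  {"travel": [1.5, 4, 1], "yaw": 0},
  {"travel": [1.5, 6, 1], "yaw": 0},
  {"travel": [1.5, 7.5, 1], "yaw": 0},
  {"travel": [1.5, 8.5, 1], "yaw": 0},
  {"travel": [1.5, 9, 1], "yaw": 0},
  {"travel": [1.5, 9.5, 1], "yaw": 0},
  {"travel": [1.5, 9.5, 1], "yaw": 0},
])

```text
clock: 10.2
position: [0.5074, -0.1025, 0.0338]
tcp_rot: [-0.264, 0.264, 0.656, -0.656]
contact_force: [1.6, 0.5, -0.4]
grip_width: 0.103
```

```bash
python3 -c "
from h import *
p=avg();dl(p,tgt(0,38),tgt(0,37))"
```

```text
t 10.5 pos [ 0.5075 -0.1025  0.0339] sd [0.01 0.02 0.02] F [ 0.   -0.1  -0.36] sd [0.53 0.67 0.39] Fch [ 0.01 -0.1 ]
ball [ 27.85 -55.04] z 38.2
[-0.2, 0.2, -0.1]
[-0.2, 1.2, -0.1]
```

drive_tool([
  {"travel": [0, 0.4, 0], "yaw": 0},
  {"travel": [0, 0.8, 0], "yaw": 0},
  {"travel": [0, 1.2, 0], "yaw": 0},
  {"travel": [0, 1.2, 0], "yaw": 0},
])

```text
clock: 10.9
position: [0.5075, -0.1024, 0.0328]
tcp_rot: [-0.264, 0.264, 0.656, -0.656]
contact_force: [-0.6, -0.5, 1.6]
grip_width: 0.1
```

```bash
python3 -c "
from h import *
p=avg();dl(p,tgt(0,37))"
```

```text
t 11.2 pos [ 0.5075 -0.1024  0.0328] sd [0.02 0.03 0.02] F [-0.6   0.45  1.25] sd [0.35 0.33 0.45] Fch [-0.64  0.39]
ball [ 27.91 -54.95] z 37.08
[-0.2, 0.1, -0.0]
```

```bash
cat >> h.py <<'E'
def rows(s0,s1,dz=0,n=8,lat=(0,0)):
    """tool-frame rows from seam s0 to s1, dz mm down added linearly, lat chamber mm correction"""
    R=toolrot();t0=np.array(tgt(s0,0)[:3]);c,s=np.cos(CT),np.sin(CT)
    L=np.array([c*lat[0]-s*lat[1],s*lat[0]+c*lat[1],0])
    for i in range(1,n+1):
        d=R.T@((np.array(tgt(s0+(s1-s0)*i/n,0)[:3])-t0)*1e3+L*i/n);d[1]=dz*i/n;print(d.round(1).tolist())
E
python3 -c "
from h import *
rows(0,14,.4,7)"
```

```text
[1.6, 0.1, 1.2]
[3.2, 0.1, 2.5]
[4.7, 0.2, 3.7]
[6.3, 0.2, 4.9]
[7.9, 0.3, 6.2]
[9.5, 0.3, 7.4]
[11.0, 0.4, 8.6]
```

drive_tool([
  {"travel": [0, 0.3, 0], "yaw": 0},
  {"travel": [1.6, 0.4, 1.2], "yaw": 0},
  {"travel": [3.2, 0.4, 2.5], "yaw": 0},
  {"travel": [4.7, 0.4, 3.7], "yaw": 0},
  {"travel": [6.3, 0.4, 4.9], "yaw": 0},
  {"travel": [7.9, 0.4, 6.2], "yaw": 0},
  {"travel": [9.5, 0.4, 7.4], "yaw": 0},
  {"travel": [11, 0.4, 8.6], "yaw": 0},
])

```text
clock: 12.0
position: [0.4936, -0.101, 0.0324]
tcp_rot: [-0.264, 0.264, 0.656, -0.656]
contact_force: [1.8, 0.1, 2.4]
grip_width: 0.099
```

```bash
python3 -c "
from h import *
p=avg();rows(14,28,0,7)"
```

```text
t 12.3 pos [ 0.4932 -0.101   0.0322] sd [0.04 0.04 0.04] F [0.48 1.06 3.12] sd [0.44 0.28 0.52] Fch [0.37 1.1 ]
ball [ 13.49 -54.98] z 36.51
[1.6, 0.0, 1.2]
[3.2, 0.0, 2.5]
[4.7, 0.0, 3.7]
[6.3, 0.0, 4.9]
[7.9, 0.0, 6.2]
[9.5, 0.0, 7.4]
[11.0, 0.0, 8.6]
```

```bash
python3 -c "
from h import *
rows(13.5,29.5,-.2,8,(0,.3))"
```

```text
[1.6, -0.0, 1.2]
[3.2, -0.0, 2.4]
[4.8, -0.1, 3.6]
[6.4, -0.1, 4.8]
[8.0, -0.1, 6.0]
[9.6, -0.2, 7.2]
[11.2, -0.2, 8.4]
[12.8, -0.2, 9.6]
```

drive_tool([
  {"travel": [1.6, -0.1, 1.2], "yaw": 0},
  {"travel": [3.2, -0.2, 2.4], "yaw": 0},
  {"travel": [4.8, -0.2, 3.6], "yaw": 0},
  {"travel": [6.4, -0.2, 4.8], "yaw": 0},
  {"travel": [8.0, -0.2, 6.0], "yaw": 0},
  {"travel": [9.6, -0.2, 7.2], "yaw": 0},
  {"travel": [11.2, -0.2, 8.4], "yaw": 0},
  {"travel": [12.8, -0.2, 9.6], "yaw": 0},
])

```text
clock: 13.1
position: [0.4775, -0.0991, 0.0324]
tcp_rot: [-0.264, 0.264, 0.656, -0.656]
contact_force: [1.6, -0.6, 1.8]
grip_width: 0.099
```

```bash
python3 -c "
from h import *
p=avg();rows(29.5,43.5,0,7)"
```

```text
t 13.4 pos [ 0.4771 -0.0991  0.0323] sd [0.03 0.03 0.03] F [0.21 0.9  2.93] sd [0.76 0.19 0.48] Fch [0.11 0.92]
ball [ -2.71 -54.74] z 36.57
[1.6, 0.0, 1.2]
[3.2, 0.0, 2.5]
[4.7, 0.0, 3.7]
[6.3, 0.0, 4.9]
[7.9, 0.0, 6.2]
[9.5, 0.0, 7.4]
[11.0, 0.0, 8.6]
```

drive_tool([
  {"travel": [1.6, -0.1, 1.2], "yaw": 0},
  {"travel": [3.2, -0.1, 2.4], "yaw": 0},
  {"travel": [4.8, -0.1, 3.6], "yaw": 0},
  {"travel": [6.4, -0.1, 4.8], "yaw": 0},
  {"travel": [8.0, -0.1, 6.0], "yaw": 0},
  {"travel": [9.6, -0.1, 7.2], "yaw": 0},
  {"travel": [11.2, -0.1, 8.4], "yaw": 0},
  {"travel": [12.8, -0.1, 9.6], "yaw": 0},
])

```text
clock: 14.2
position: [0.4616, -0.0971, 0.0325]
tcp_rot: [-0.264, 0.264, 0.656, -0.656]
contact_force: [1.1, 0.4, 1.8]
grip_width: 0.102
```

```bash
python3 -c "
from h import *
p=avg();rows(46.7,58.7,0,8)"
```

```text
t 14.5 pos [ 0.4613 -0.0971  0.0324] sd [0.04 0.02 0.03] F [-0.09  0.45  2.2 ] sd [0.54 0.4  0.49] Fch [-0.14  0.44]
ball [-18.68 -54.38] z 36.68
[1.2, 0.0, 0.9]
[2.4, 0.0, 1.8]
[3.5, 0.0, 2.8]
[4.7, 0.0, 3.7]
[6.0, 0.0, 4.5]
[7.4, 0.0, 5.1]
[8.8, 0.0, 5.6]
[10.2, 0.0, 6.0]
```

drive_tool([
  {"travel": [1.2, 0, 0.9], "yaw": 0},
  {"travel": [2.4, 0, 1.8], "yaw": 0},
  {"travel": [3.6, 0, 2.7], "yaw": 0},
  {"travel": [4.8, 0, 3.6], "yaw": 0},
  {"travel": [6.1, 0, 4.4], "yaw": 0},
  {"travel": [7.5, 0, 5.0], "yaw": 0},
  {"travel": [8.9, 0, 5.5], "yaw": 0},
  {"travel": [10.3, 0, 5.9], "yaw": 0},
])

```text
clock: 15.3
position: [0.4502, -0.0944, 0.0326]
tcp_rot: [0.264, -0.264, -0.656, 0.656]
contact_force: [0.9, -1.0, 2.1]
grip_width: 0.102
```

```bash
python3 -c "
from h import *
p=avg();print(seam(58.7)*1e3,seam(59)*1e3);rows(58.7,66.7,0,6)"
```

```text
t 15.6 pos [ 0.45   -0.0942  0.0325] sd [0.03 0.01 0.02] F [ 0.56 -0.13  2.29] sd [0.48 0.24 0.41] Fch [ 0.57 -0.07]
ball [-30.2  -52.67] z 36.76
[-30.44716197 -53.42715183] [-30.71195754 -53.28615587]
[1.3, 0.0, 0.2]
[2.7, 0.0, 0.2]
[4.0, 0.0, 0.2]
[5.3, 0.0, -0.0]
[6.6, 0.0, -0.3]
[7.9, 0.0, -0.8]
```

```bash
python3 -c "
from h import *
rows(58.7,70.7,0,8)"
```

```text
[1.5, 0.0, 0.2]
[3.0, 0.0, 0.2]
[4.5, 0.0, 0.1]
[6.0, 0.0, -0.2]
[7.4, 0.0, -0.6]
[8.8, 0.0, -1.2]
[10.1, 0.0, -1.9]
[11.3, 0.0, -2.8]
```

drive_tool([
  {"travel": [1.5, 0, 0.2], "yaw": 0},
  {"travel": [3.0, 0, 0.2], "yaw": 0},
  {"travel": [4.5, 0, 0.1], "yaw": 0},
  {"travel": [6.0, 0, -0.2], "yaw": 0},
  {"travel": [7.4, 0, -0.6], "yaw": 0},
  {"travel": [8.8, 0, -1.2], "yaw": 0},
  {"travel": [10.1, 0, -1.9], "yaw": 0},
  {"travel": [11.3, 0, -2.8], "yaw": 0},
])

```text
clock: 16.4
position: [0.4437, -0.0844, 0.0324]
tcp_rot: [0.264, -0.264, -0.656, 0.656]
contact_force: [-0.4, -1.8, 2.5]
grip_width: 0.104
```

```bash
python3 -c "
from h import *
p=avg();print(seam(70.7)*1e3);rows(70.7,84.7,0,8)"
```

```text
t 16.7 pos [ 0.4437 -0.0841  0.0324] sd [0.04 0.04 0.01] F [-1.04 -0.8   2.6 ] sd [0.36 0.16 0.31] Fch [-0.95 -0.9 ]
ball [-37.5  -43.23] z 36.66
[-37.6149333  -44.26091879]
[1.3, 0.0, -1.2]
[2.4, 0.0, -2.5]
[3.5, 0.0, -3.9]
[4.6, 0.0, -5.3]
[5.7, 0.0, -6.6]
[6.8, 0.0, -8.0]
[7.8, 0.0, -9.4]
[8.9, 0.0, -10.8]
```

```bash
python3 -c "
from h import *
rows(71.7,87.7,0,8,(-.25,0))"
```

```text
[1.4, 0.0, -1.4]
[2.7, 0.0, -3.0]
[3.9, 0.0, -4.5]
[5.2, 0.0, -6.1]
[6.4, 0.0, -7.7]
[7.7, 0.0, -9.2]
[8.9, 0.0, -10.8]
[10.2, 0.0, -12.3]
```

drive_tool([
  {"travel": [1.4, -0.1, -1.4], "yaw": 0},
  {"travel": [2.7, -0.1, -3.0], "yaw": 0},
  {"travel": [3.9, -0.1, -4.5], "yaw": 0},
  {"travel": [5.2, -0.1, -6.1], "yaw": 0},
  {"travel": [6.4, -0.1, -7.7], "yaw": 0},
  {"travel": [7.7, -0.1, -9.2], "yaw": 0},
  {"travel": [8.9, -0.1, -10.8], "yaw": 0},
  {"travel": [10.2, -0.1, -12.3], "yaw": 0},
])

```text
clock: 17.5
position: [0.4452, -0.0683, 0.0326]
tcp_rot: [-0.264, 0.264, 0.656, -0.656]
contact_force: [-0.1, -2.2, 1.6]
grip_width: 0.101
```

```bash
python3 -c "
from h import *
p=avg();print(seam(87.7)*1e3);rows(87.7,103.7,0,8)"
```

```text
t 17.8 pos [ 0.4453 -0.0679  0.0326] sd [0.01 0.04 0.01] F [-0.07  0.25  1.43] sd [0.38 0.3  0.49] Fch [-0.1   0.24]
ball [-37.56 -26.99] z 36.95
[-38.         -27.29114858]
[1.2, 0.0, -1.6]
[2.5, 0.0, -3.2]
[3.7, 0.0, -4.7]
[4.9, 0.0, -6.3]
[6.2, 0.0, -7.9]
[7.4, 0.0, -9.5]
[8.6, 0.0, -11.0]
[9.9, 0.0, -12.6]
```

drive_tool([
  {"travel": [1.2, 0.2, -1.6], "yaw": 0},
  {"travel": [2.5, 0.2, -3.2], "yaw": 0},
  {"travel": [3.7, 0.3, -4.7], "yaw": 0},
  {"travel": [4.9, 0.3, -6.3], "yaw": 0},
  {"travel": [6.2, 0.3, -7.9], "yaw": 0},
  {"travel": [7.4, 0.3, -9.5], "yaw": 0},
  {"travel": [8.6, 0.3, -11.0], "yaw": 0},
  {"travel": [9.9, 0.3, -12.6], "yaw": 0},
])

```text
clock: 18.6
position: [0.4468, -0.0524, 0.0323]
tcp_rot: [-0.264, 0.264, 0.656, -0.656]
contact_force: [-1.1, -1.8, 2.2]
grip_width: 0.1
```

```bash
python3 -c "
from h import *
p=avg();print(seam(103.7)*1e3)"
```

```text
t 18.9 pos [ 0.4469 -0.052   0.0323] sd [0.01 0.04 0.01] F [-0.89 -0.35  2.39] sd [0.42 1.   0.58] Fch [-0.85 -0.44]
ball [-37.56 -10.95] z 36.69
[-38.         -11.29114858]
```

drive_tool([
  {"travel": [1.4, 0, -1.5], "yaw": 0},
  {"travel": [2.7, 0, -3.1], "yaw": 0},
  {"travel": [3.9, 0, -4.6], "yaw": 0},
  {"travel": [5.1, 0, -6.2], "yaw": 0},
  {"travel": [6.4, 0, -7.8], "yaw": 0},
  {"travel": [7.6, 0, -9.4], "yaw": 0},
  {"travel": [8.8, 0, -10.9], "yaw": 0},
  {"travel": [10.1, 0, -12.5], "yaw": 0},
])

```text
clock: 19.7
position: [0.4482, -0.0363, 0.0323]
tcp_rot: [-0.264, 0.264, 0.656, -0.656]
contact_force: [-0.3, -1.5, 3.5]
grip_width: 0.104
```

```bash
python3 -c "
from h import *
p=avg()"
```

```text
t 20.0 pos [ 0.4483 -0.036   0.0323] sd [0.02 0.04 0.01] F [-0.43 -0.06  2.18] sd [0.66 0.71 0.49] Fch [-0.42 -0.1 ]
ball [-37.82   5.14] z 36.68
```

drive_tool([
  {"travel": [1.3, 0, -1.5], "yaw": 0},
  {"travel": [2.6, 0, -3.1], "yaw": 0},
  {"travel": [3.8, 0, -4.6], "yaw": 0},
  {"travel": [5.0, 0, -6.2], "yaw": 0},
  {"travel": [6.3, 0, -7.8], "yaw": 0},
  {"travel": [7.5, 0, -9.4], "yaw": 0},
  {"travel": [8.7, 0, -10.9], "yaw": 0},
  {"travel": [10.0, 0, -12.5], "yaw": 0},
])

```text
clock: 20.8
position: [0.4497, -0.0204, 0.0323]
tcp_rot: [-0.264, 0.264, 0.656, -0.656]
contact_force: [-0.4, -2.1, 2.3]
grip_width: 0.104
```

```bash
python3 -c "
from h import *
p=avg()"
```

```text
t 21.1 pos [ 0.4497 -0.02    0.0323] sd [0.02 0.04 0.01] F [-0.42 -0.29  2.4 ] sd [0.39 0.53 0.3 ] Fch [-0.39 -0.33]
ball [-37.99  21.17] z 36.69
```

drive_tool([
  {"travel": [1.3, 0, -1.6], "yaw": 0},
  {"travel": [2.7, 0, -3.3], "yaw": 0},
  {"travel": [4.0, 0, -5.0], "yaw": 0},
  {"travel": [5.4, 0, -6.7], "yaw": 0},
  {"travel": [6.8, 0, -8.4], "yaw": 0},
  {"travel": [8.1, 0, -10.1], "yaw": 0},
  {"travel": [9.5, 0, -11.8], "yaw": 0},
  {"travel": [10.8, 0, -13.4], "yaw": 0},
])

```text
clock: 21.9
position: [0.4511, -0.0032, 0.0323]
tcp_rot: [-0.264, 0.264, 0.656, -0.656]
contact_force: [-1.1, -3.1, 3.3]
grip_width: 0.104
```

```bash
python3 -c "
from h import *
p=avg();save('top','t5')
im=cv2.imread('pics/t5.png');cv2.imwrite('pics/t5b.png',cv2.resize(im[180:280,190:310],None,fx=6,fy=6,interpolation=cv2.INTER_CUBIC))"
```

```text
t 22.2 pos [ 0.4512 -0.0028  0.0323] sd [0.02 0.04 0.01] F [-0.2   0.06  2.47] sd [0.55 0.88 0.28] Fch [-0.2   0.04]
ball [-38.26  38.39] z 36.69
```

View pics/t5b.png

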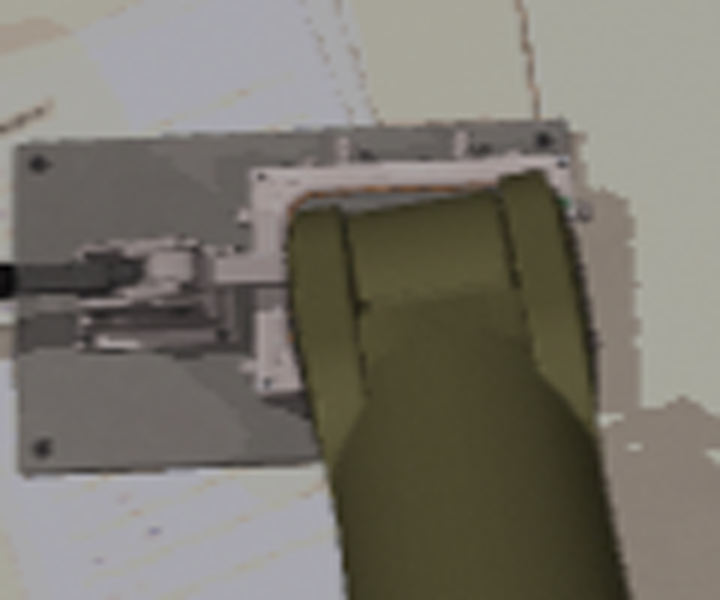

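The arm hides the ball from the top camera (last usable view: clamp and chamber in place). The touch readings say the ball is at the red dot, with about 3 N net. Now I lift and return.

drive_tool([
  {"travel": [0, -1, 0], "yaw": 0},
  {"travel": [0, -3, 0], "yaw": 0},
  {"travel": [0, -7, 0], "yaw": 0},
  {"travel": [0, -15, 0], "yaw": 0},
  {"travel": [0, -28, 0], "yaw": 0},
  {"travel": [0, -45, 0], "yaw": 0},
  {"travel": [0, -65, 0], "yaw": 0},
  {"travel": [0, -70, 0], "yaw": 0},
])

```text
clock: 23.05
position: [0.4531, -0.0034, 0.1053]
tcp_rot: [-0.263, 0.266, 0.657, -0.655]
contact_force: [0.7, -0.2, -0.5]
grip_width: 0.101
```

```bash
python3 -c "
from h import *
p=avg(3);go((.5206,-.2332,.105,76.2))"
```

```text
t 23.2 pos [ 0.4521 -0.0034  0.1037] sd [0.65 0.02 0.95] F [ 0.21  0.15 -0.73] sd [0.51 0.31 0.08] Fch [0.19 0.17]
ball [-37.33  37.93] z 108.1
t 23.2 pos [ 0.4513 -0.0034  0.1026] ang 136.1 F [-0.41  0.13 -0.79] M [-0.019  0.017 -0.005] w 0.101
[-209.3, -2.4, 117.6] yaw 59.9
```

drive_tool([
  {"travel": [-20, -3, 11], "yaw": 7.5},
  {"travel": [-45, -3, 25], "yaw": 15},
  {"travel": [-73, -3, 41], "yaw": 22.5},
  {"travel": [-101, -3, 57], "yaw": 30},
  {"travel": [-129, -3, 73], "yaw": 37.5},
  {"travel": [-160, -3, 90], "yaw": 45},
  {"travel": [-190, -3, 107], "yaw": 52.5},
  {"travel": [-209, -3, 118], "yaw": 60},
])

```text
clock: 24.0
position: [0.5193, -0.2362, 0.1041]
tcp_rot: [0.559, -0.558, -0.433, 0.435]
contact_force: [0.3, -0.6, -1.1]
grip_width: 0.096
```

drive_tool([
  {"travel": [0, 0, 0], "yaw": 0},
  {"travel": [0, 0, 0], "yaw": 0},
  {"travel": [0, 0, 0], "yaw": 0},
  {"travel": [0, 0, 0], "yaw": 0},
])

```text
clock: 24.4
position: [0.5199, -0.2319, 0.1049]
tcp_rot: [0.557, -0.556, -0.437, 0.437]
contact_force: [-0.1, 0.7, -0.4]
grip_width: 0.102
```

```bash
python3 -c "
from h import *
p=avg(4);go((.5206,-.2332,.05,76.2))
save('wrist','w6');im=cv2.imread('pics/w6.png')
cv2.imwrite('pics/w6b.png',cv2.resize(im[120:420,100:460],None,fx=2.0,fy=2.0,interpolation=cv2.INTER_CUBIC))
m=load('w6');a=np.radians(-13.8);ax=np.array([np.cos(a),np.sin(a),0]);n=np.array([-ax[1],ax[0],0])
for u,v in((354,70),(354,110),(354,150),(354,270)):
    q=atd(m,100+u/2,120+v/2);print('w6',((q-p)@ax*1000).round(1),((q-p)@n*1000).round(1),(q[2]*1000).round(1))
# blue cap far end row
b=m['im'].astype(int);k=(b[...,2]>b[...,0]+50);vv,uu=np.nonzero(k[120:220,250:310]);print(uu.mean()+250,vv.min()+120,vv.max()+120)
b=load('w3')['im'].astype(int);k=(b[...,2]>b[...,0]+50);vv,uu=np.nonzero(k[120:220,250:310]);print(uu.mean()+250,vv.min()+120,vv.max()+120)"
```

```text
t 24.6 pos [ 0.5201 -0.2324  0.1053] sd [0.06 0.26 0.13] F [ 0.    0.19 -0.45] sd [0.27 0.55 0.67] Fch [-0.02  0.19]
ball [  81.48 -252.  ] z 109.65
t 24.6 pos [ 0.5201 -0.2327  0.1055] ang 76.2 F [-0.37 -0.07 -1.53] M [-0.018  0.025 -0.057] w 0.098
[-0.4, 55.5, -0.6] yaw -0.0
w6 -56.1 0.1 128.7
w6 -49.6 0.1 129.5
w6 -42.8 0.2 129.5
w6 -20.8 0.2 129.1
276.6622222222222 148 165
276.34222222222223 148 165
```

drive_tool([
  {"travel": [-0.4, 20, -0.5], "yaw": 0},
  {"travel": [-0.4, 45, -0.5], "yaw": 0},
  {"travel": [-0.4, 60, -0.5], "yaw": 0},
  {"travel": [-0.4, 70, -0.5], "yaw": 0},
  {"travel": [-0.4, 78, -0.5], "yaw": 0},
  {"travel": [-0.4, 84, -0.5], "yaw": 0},
  {"travel": [-0.4, 88, -0.5], "yaw": 0},
  {"travel": [-0.4, 88, -0.5], "yaw": 0},
])

```text
clock: 25.45
position: [0.5203, -0.2338, 0.0172]
tcp_rot: [0.557, -0.557, -0.436, 0.436]
contact_force: [-0.3, -0.5, -0.1]
grip_width: 0.099
```

```bash
python3 -c "
from h import *
p=avg(4)"
```

```text
t 25.65 pos [ 0.5207 -0.234   0.0177] sd [0.1  0.04 0.13] F [-0.19 -0.06 -0.36] sd [0.36 0.53 0.35] Fch [-0.19 -0.08]
ball [  82.32 -253.61] z 22.12
```

drive_tool([
  {"travel": [0, 1, 0], "yaw": 0},
  {"travel": [0, 1.7, 0], "yaw": 0},
  {"travel": [0, 1.7, 0], "yaw": 0},
])

```text
clock: 25.95
position: [0.5206, -0.2339, 0.0158]
tcp_rot: [-0.557, 0.557, 0.436, -0.436]
contact_force: [0.5, -0.2, -1.3]
grip_width: 0.104
```

drive_tool([
  {"travel": [0, 0, 0], "yaw": 0},
  {"travel": [0, 0, 0], "yaw": 0},
  {"travel": [0, 0, 0], "yaw": 0},
  {"travel": [0, 0, 0], "yaw": 0},
  {"travel": [0, 0, 0], "yaw": 0},
  {"travel": [0, 0, 0], "yaw": 0},
  {"travel": [0, 0, 0], "yaw": 0},
  {"travel": [0, 0, 0], "yaw": 0},
], hand=0.6)

```text
clock: 26.75
position: [0.5204, -0.2339, 0.0156]
tcp_rot: [-0.557, 0.557, 0.436, -0.436]
contact_force: [-0.3, -0.0, -0.8]
grip_width: 0.799
```

drive_tool([
  {"travel": [0, -8, 0], "yaw": 0},
  {"travel": [0, -20, 0], "yaw": 0},
  {"travel": [0, -40, 0], "yaw": 0},
  {"travel": [0, -65, 0], "yaw": 0},
  {"travel": [0, -95, 0], "yaw": 0},
  {"travel": [0, -125, 0], "yaw": 0},
  {"travel": [0, -146, -20], "yaw": 0},
  {"travel": [0, -146, -20], "yaw": 0},
])

```text
clock: 27.55
position: [0.5439, -0.2398, 0.1668]
tcp_rot: [-0.554, 0.559, 0.438, -0.434]
contact_force: [-0.0, 0.4, 0.0]
grip_width: 0.8
```

```bash
python3 -c "
from h import *
p=avg(3);save('wrist','w7');im=cv2.imread('pics/w7.png')
cv2.imwrite('pics/w7b.png',cv2.resize(im,None,fx=1.42,fy=1.42,interpolation=cv2.INTER_CUBIC))"
```

```text
t 27.7 pos [ 0.5402 -0.2388  0.1627] sd [1.07 0.3  1.23] F [-0.26 -0.01 -0.31] sd [0.25 0.19 0.43] Fch [-0.26 -0.04]
ball [ 102.14 -256.46] z 166.94
```

View pics/w7b.png

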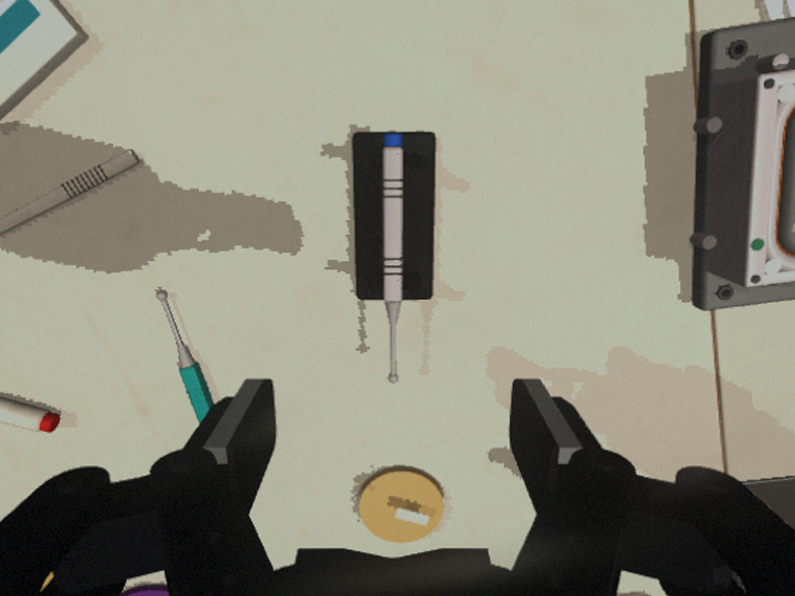

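The probe lies in its rest as before (cap (393,138), ball (393,378)), and the gripper is open and clear. I'll do one numeric check of the clamp handle's height, the probe's pose and the bystanders, then hand in.

```bash
python3 -c "
from h import *
save('top','t8');m=load('t8')
for y in(.14,.16,.18):
    u,v=proj(m,(*fx(0,y),.086));print('handle z',m['d'].shape,atd(m,u,v)[2].round(4))
a,b=load('top1')['im'].astype(int),m['im'].astype(int)
for n,(u,v) in dict(bottle=(313,158),dish=(352,156),tape=(157,285)).items(): print(n,np.abs(a-b)[v-14:v+14,u-14:u+14].mean().round(2))
w=load('w7');d=[atd(w,393/1.42,v/1.42).round(4).tolist() for v in(160,210,280)];print('handle top',d)
F=atz(w,393/1.42,378/1.42,.034);print('ball now',F.round(4),'before .5927 -.2502')
print(arm.state()['clock'],arm.job_done())"
```

```text
handle z (420, 560) 0.0832
handle z (420, 560) 0.0874
handle z (420, 560) 0.0887
bottle 10.58
dish 31.1
tape 5.88
handle top [[0.4761, -0.2225, 0.0396], [0.5, -0.2284, 0.0386], [0.5357, -0.2371, 0.0386]]
ball now [ 0.593  -0.2512  0.034 ] before .5927 -.2502
the job is handed in; nothing more can be done
27.8 None
```

The seam check is done and handed in at 27.8 s of the 72 s allowed; no verdict was reported.

- **Clamp:** It was open at the start (handle up about 25°). I pressed it down to its rigid stop, where the force rose to 17 N. At the end the handle's top still read about 87 mm over most of its length, which is the shut height. The 8 N clamp force itself cannot be read directly.
- **Seam:** I ran the ball in one pass from the green dot round the corner to the red dot at about 1.5–2 cm/s, stopping briefly between moves to read the force.
    - Net downward force at these stops was 1.7 to 3.6 N. It was slightly under 2 N at the start (1.7 N) and about 15 mm past the corner (1.9 N). No stop showed loss of contact.
    - The estimated ball height was 36.5–37.1 mm in the chamber frame, below the 38.5 mm limit.
    - The ball was hidden from the cameras during the pass, so its seating rests on position and force alone. The estimated track drifted by up to about 0.7 mm sideways (about 1 mm at one point in the corner).
- **Probe:** It is back in both notches, released, about 1 mm from where it lay before, with the tip at the same end. The gripper is open and clear.
- **Bystanders:** I never went near the bottle, dish or tape roll. My picture comparison was inconclusive for the dish (difference 31, against 11 and 6 for the others). The arm, its shadow or the gripper in view is a likely cause, but I did not confirm it. The last wrist picture shows the dish lying flat beyond the rest, but I did not measure its position.

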